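Check a weight on a spring hook scale

TASK

Hang the brass weight by its bail on the hook of the spring scale, lowering slowly, and let go only when the spring carries it so that the hook neither drops, jumps nor bounces, and leave it hanging untouched until it is quite still. Then lift it off just as slowly, and stand it upright and let go, gently and without dropping it, in the middle of the round black mat. Don't press the hook down to its stop, and leave the bottle, the beaker and the timer where they are.

Things in the scene. Friction and masses are not known exactly. Their poses are not given: they have to be found in the camera images.
- weight_grip (a point): Centre of the blue grip on top of the loose hanging weight (grip 16 mm along x, 18 mm along y, 42 mm high), 116 mm above the weight's underside; the weight is 137 mm tall and stands upright. x points through the window under the bail, y along the bail's bar, z up. Either side may face the hook. Mass unknown, 0.2 to 0.6 kg
- weight_bail (a point): On the weight, axes alike: underside of the middle of the bail's bar, 27 mm below weight_grip; it rests in the hook. The bail is 8 mm steel rod: two uprights, centres 20 mm to +y and -y, and a bar along y that rises 11 mm to a peak in the middle. The window under it is 32 mm wide (y) and in the middle 53 mm high, from the brass disc up to this point
- weight_foot (a point): On the weight, axes alike: the centre of its underside, 116 mm below weight_grip. The foot is a brass disc 54 mm in diameter and 36 mm high
- hook_seat (a point): Top of the 8 mm hook rod in its valley, where the bail rests; 162 mm above the bench when unloaded, 100 mm in front of the column. x points to the column (the hook's tip to -x), z up. From 6 to 22 mm behind the seat the rod slopes up by 14 mm, then runs level to the column; from 6 to 22 mm in front it slopes up by 16 mm to its round tip. The slopes guide the bar in
- scale: The spring scale, fixed: white column 50 x 60 mm, 195 mm tall, on a grey foot plate 120 mm wide and 12 mm thick that reaches 80 mm forward and back of the column's axis; the hook stands out of the front. Origin under the column's centre on the bench, x to the back, z up
- hook (a joint): How far the hook is pulled down, m: 0 unloaded (upper stop), 0.075 at the lower stop. A spring of 100 N/m with 0.4 N preload and light damping pushes it up: a load of F newtons pulls it down by (F - 0.4)/100 m, 16 to 55 mm for this weight
- mat_top (a point): Centre of the top face of the round black rubber mat, fixed on the bench, 100 mm in diameter, 6 mm thick. z up
- bottle_stock: Bystander: bottle with an orange cap, loose, 60 mm in diameter, 123 mm tall; origin at the centre of its underside
- beaker_a: Bystander: glass beaker, loose, 49 mm in diameter, 60 mm tall; origin at the centre of its underside
- timer_b: Bystander: blue timer, loose, 62 x 62 x 18 mm; origin at the centre of its underside
Mind the look-alikes: they are no part of the job. What is shaped like the part that bears weight_grip but turquoise is not meant.

How it is judged:
By the outcome, as a careful person would: the job done as asked, in the order asked, and still so for the second after the job is handed in, with the robot touching nothing.
It also fails if it takes over 70 s, if anything falls off the work surface, if the arm or the gripper's body presses on something with over 40 N, if the wrist force passes 120 N, or if a joint passes its speed limit or range.

ROBOT

A 7-joint arm with a two-finger parallel gripper is mounted at the origin on a cart in front of the work surface, level with it; the furniture and walls round the work are solid. World frame = base frame: x ahead of the robot, y to its left, z up, the work surface at z = 0. Lengths are in m, angles in rad, forces in N, time in s.
With the tool pointing down it reaches from about 0.35 to 0.9 m from the base axis. Payload 8.1 kg.
Tool frame: the origin (TCP) lies at the centre of the arm's flange, where the gripper is bolted on; the fingertips stand 178 mm ahead of it and the grasp point (between the pads) lies 159 mm ahead of it; z points along the fingers, y is the direction in which the jaws open and shut (so a half turn about z gives the same grasp; the last joint's range is limited). The gripper opens to 92 mm and grips with 3 to 60 N. Pads are 19 mm wide; open, the fingers measure 130 mm over their backs; the gripper's body (75 mm by 190 mm) begins 47 mm behind the grasp point.
Start: joints at [1.093, 0.434, 0.025, 1.573, -0.012, 1.134, -0.075], TCP at [0.229, -0.582, 0.405] pointing down, gripper open.
Joint ranges: [-2.62, 2.62], [-0.44, 2.09], [-1.27, 1.32], [0.08, 2.57], [-1.32, 4.46], [0.12, 2], [-2.74, 2.74]. Speed limits (rad/s): [2.22, 2.22, 3.01, 3.01, 3.14, 3.14, 3.14].

INTERFACE

Orientations are given as a rotation vector (axis times angle).
In Python, from cell import arm gives the robot as it stands. The module is installed in compiled form; this text tells all that it offers.
- The arm moves only by the tool move_arm, never from a script. Its argument "steps" is a list of rows, each a list of 4 numbers: the shift along the tool's x, y, z in mm, then the turn about the tool's z in rad. In form: [[x, y, z, twist], ...]. A call has 1 to 20 rows; each row is the pose to reach, as a shift and turn from the pose commanded when the call began, along the tool's axes at that moment; what a row does not reach only later rows make up. A row lasts 1/8 s, in which the tool goes at most 62.5 mm and 10.7 degrees, less where a joint would pass 70% of its speed; a pose out of reach is approached as far as the arm can. A call with a gripper value outside its range is refused whole. "grip" is the finger opening in mm, from 0 to 91.8, set as the call begins (left out, the last holds). The fingers move at their own pace and stop on an object; "grip_force" is the grip in N (left out, the last holds). Time passes only in rows, so rows that repeat a pose let the fingers close. It gives the time, the measured TCP pose, the force and the opening at its end, in the units of the state.
- arm.observe(): the state, without advancing time (a new reading comes with each control period).
- arm.get_image(name): name is "side" or "top"; returns the picture (420x560x3 uint8, red, green, blue); there is no depth.
- arm.camera_info(name): a dict with "mtx" (3x3 intrinsics, pixels), "pose" (4x4, takes a point from camera to world coordinates). Camera axes: x right, y down, z forward; pixel columns grow to the right and rows downward; lengths in m; the calibration is good to about 2 mm. A picture is of the moment at which its call begins. camera_info takes no time and is no camera call.
- arm.sign_off(): hands the job in, once; it reports no verdict.
The state is a dict: "clock": time; "joints": joint angles; "dq": joint speeds; "joint_efforts": joint torques, N m; "position": TCP position; "ee_rot": TCP orientation; "force": force on the tool from outside, world axes, zero at the start; "ft_torque": the same for the moment, N m; "width": opening from 0.0 (shut) to 1.0 (fully open).
Only numpy, scipy, OpenCV 4.12 (cv2) and the standard library are available. Lean on these libraries where they do the work, as an engineer would, in place of code of your own. Each camera call takes 0.05 s, during which the arm holds its last target.

## Working session

There is one attempt and no reset: what is moved stays moved. The work goes in short steps, Python scripts to look and compute and a tool call to move; the robot and the scene stay as the last step left them, time stands still between calls to the robot, and variables do not carry over. Pictures are saved under pics/ and viewed, and the job is handed in when it is done.

Besides the shell and the picture viewer there is one more tool, called after "Request:" as name([rows], argument=value, ...), one row to a line, values as JSON. move_arm: Moves the arm, as the interface text tells. Its arguments: {"type":"object","properties":{"steps":{"type":"array"},"grip":{"type":"number"},"grip_force":{"type":"number"}},"required":["steps"]}

```bash
mkdir -p pics; python3 - <<'E'
from cell import arm
import cv2
s=arm.observe(); print(s)
for n in("side","top"):
    im=arm.get_image(n); cv2.imwrite(f"pics/{n}0.png",im[:,:,::-1]); print(arm.camera_info(n))
E
```

```text
{'clock': 0.0, 'joints': array([ 1.09341307,  0.43523257,  0.0249935 ,  1.57410887, -0.01162267,
        1.13400202, -0.07508402]), 'dq': array([ 0.00108124,  0.00083101, -0.00051317, -0.00029488,  0.00016698,
        0.00150577,  0.00128431]), 'joint_efforts': array([-4.02236483e-04, -6.67853808e+01,  9.85542051e-01, -3.14463687e+01,
       -6.03869255e-02,  4.28028137e-02,  1.98750176e-04]), 'position': array([ 0.22867164, -0.58141114,  0.40393447]), 'ee_rot': array([-3.08509850e+00, -5.84853776e-01,  6.74194034e-04]), 'force': array([-0.08221438, -0.53870789, -0.01801639]), 'ft_torque': array([-0.03946678,  0.04448376, -0.03494162]), 'width': 1.0018837334450437}
{'mtx': array([[502.05734021,   0.        , 273.90333664],
       [  0.        , 502.05734021, 210.41059302],
       [  0.        ,   0.        ,   1.        ]]), 'pose': array([[ 0.99805471, -0.02834186,  0.05552952,  0.47920473],
       [-0.06212776, -0.37800567,  0.92371633, -0.65801846],
       [-0.00518937, -0.92536936, -0.37903116,  0.45927288],
       [ 0.        ,  0.        ,  0.        ,  1.        ]])}
{'mtx': array([[406.32170755,   0.        , 277.11920442],
       [  0.        , 406.32170755, 206.73713594],
       [  0.        ,   0.        ,   1.        ]]), 'pose': array([[ 0.00165605, -0.99303211,  0.11783242,  0.42531526],
       [-0.99967937, -0.00462124, -0.02489564,  0.15631209],
       [ 0.02526671, -0.11775342, -0.99272137,  0.95607583],
       [ 0.        ,  0.        ,  0.        ,  1.        ]])}
```

View pics/side0.png

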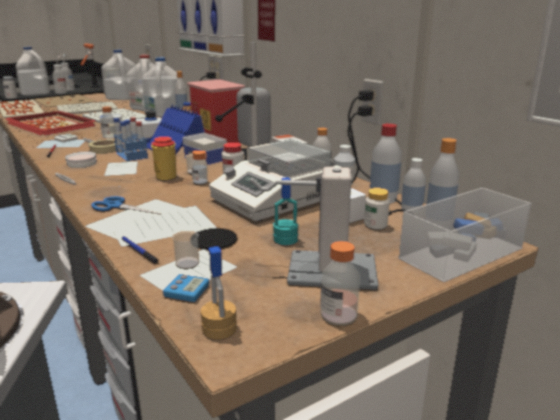

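View pics/top0.png

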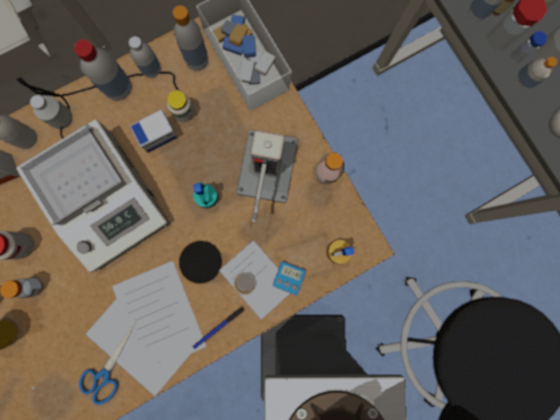

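Two candidates. Side (218,300) / top (341,251) has a brass foot with a blue grip. Side (286,225) / top (205,195) is turquoise, so it is the look-alike. I'll check this in enlarged crops.

```bash
python3 - <<'E'
import cv2,numpy as np
s=cv2.imread("pics/side0.png");t=cv2.imread("pics/top0.png")
a=cv2.resize(s[165:345,160:400],(800,600),interpolation=cv2.INTER_CUBIC)
b=cv2.resize(t[120:300,170:370],(667,600),interpolation=cv2.INTER_CUBIC)
cv2.imwrite("pics/sc.png",a);cv2.imwrite("pics/tc.png",b)
E
```

```text
(no output)
```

View pics/sc.png

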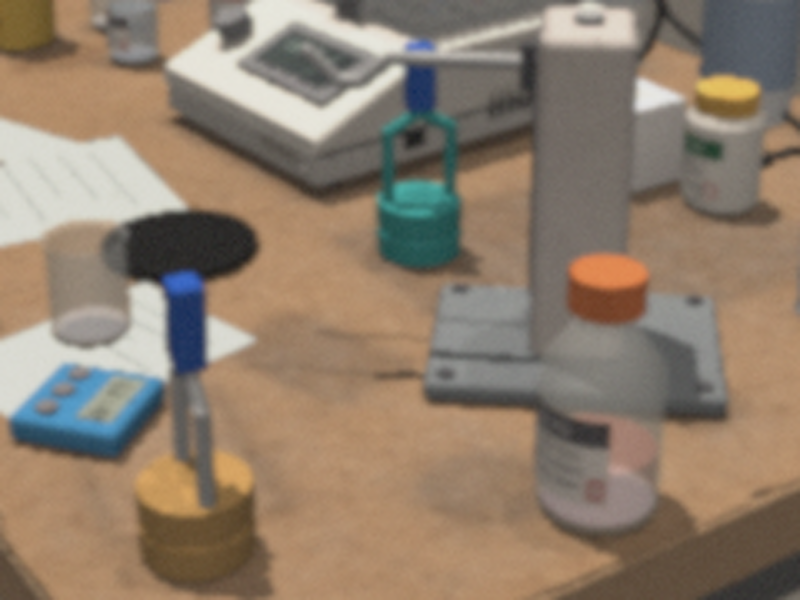

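View pics/tc.png

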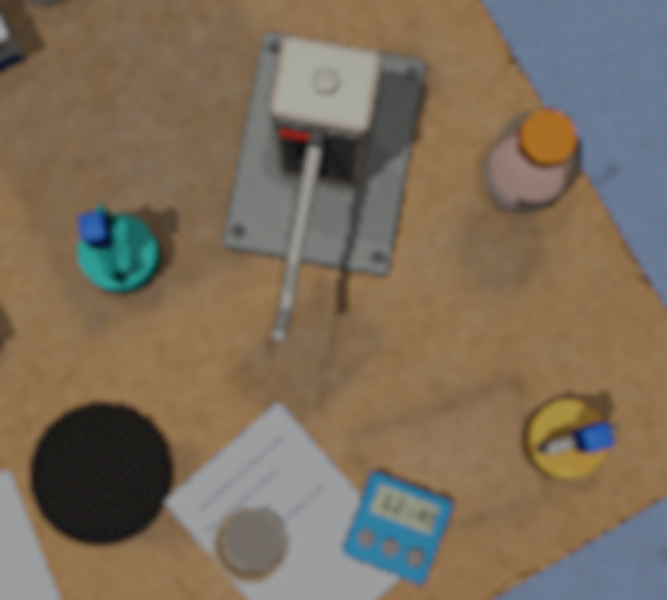

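```bash
cat > h.py <<'E'
import cv2,numpy as np
from cell import arm
CI={n:arm.camera_info(n) for n in("side","top")}
def ray(n,uv):
    c=CI[n];d=np.linalg.solve(c["mtx"],[uv[0],uv[1],1.]);P=c["pose"];return P[:3,3],P[:3,:3]@d
def plane(n,uv,z):
    o,d=ray(n,uv);return o+d*(z-o[2])/d[2]
def tri(us,ut):
    o1,d1=ray("side",us);o2,d2=ray("top",ut)
    k=np.linalg.lstsq(np.c_[d1,-d2],o2-o1,rcond=None)[0];a=o1+k[0]*d1;b=o2+k[1]*d2
    return (a+b)/2,np.linalg.norm(a-b)
def proj(n,p):
    c=CI[n];P=c["pose"];q=c["mtx"]@(P[:3,:3].T@(np.asarray(p)-P[:3,3]));return q[:2]/q[2]
def blob(im,lo,hi,box):
    x0,y0,x1,y1=box;h=cv2.cvtColor(im[y0:y1,x0:x1],cv2.COLOR_BGR2HSV)
    m=cv2.inRange(h,np.array(lo),np.array(hi));n,l,st,c=cv2.connectedComponentsWithStats(m)
    i=1+st[1:,4].argmax();mm=(l==i).astype(np.uint8);ct=max(cv2.findContours(mm,0,1)[0],key=cv2.contourArea)
    return c[i]+[x0,y0],st[i,4],ct+[x0,y0]
E
python3 - <<'E'
from h import *
s=cv2.imread("pics/side0.png");t=cv2.imread("pics/top0.png")
bs,a1,c1=blob(s,(110,120,60),(130,255,255),(195,240,235,285))
bt,a2,c2=blob(t,(110,120,60),(130,255,255),(325,235,365,265))
print(bs,a1,bt,a2,"grip",tri(bs,bt))
f,a,c=blob(t,(15,110,80),(32,255,255),(320,230,365,270));e=cv2.minEnclosingCircle(c);print("foot",e,plane("top",e[0],.036),plane("top",e[0],.03),e[1]/406*.92)
m,a,c=blob(t,(0,0,0),(180,255,45),(170,230,230,290));e=cv2.fitEllipse(c);print("mat",e,plane("top",e[0],.006))
S=lambda x,y:(160+x*.3,165+y*.3)
T=lambda x,y:(170+x*200/667,120+y*.3)
print("uprights",plane("side",S(181,462),.036),plane("side",S(207,503),.036))
for q in[(268,40),(424,66),(386,270),(228,243)]: print("plate",plane("top",T(*q),.012))
for q in[(283,38),(379,52),(368,134),(272,118)]: print("coltop",plane("top",T(*q),.195))
print("tip tri",tri(S(312,50),T(280,334)),"tip plane",plane("top",T(280,334),.174))
print("rod",plane("top",T(316,150),.172),plane("top",T(295,245),.172))
print("valley side",S(352,74))
E
```

```text
[215.0703125 259.234375 ] 256 [344.77777778 252.33333333] 9 grip (array([ 0.4315967 , -0.004385  ,  0.11687082]), np.float64(0.0013852898351582967))
foot ((342.0, 249.5), 29.39822769165039) [ 0.43780224 -0.01372681  0.036     ] [ 0.43788367 -0.01483567  0.03      ] 0.06661667358699103
mat ((200.03627014160156, 261.6980285644531), (39.4040412902832, 40.59254455566406), 45.97074508666992) [0.40956223 0.31017738 0.006     ]
uprights [0.42672167 0.00432709 0.036     ] [ 0.43974836 -0.02953001  0.036     ]
plate [0.71684559 0.19687207 0.012     ]
plate [0.69871145 0.08504297 0.012     ]
plate [0.55101972 0.11242571 0.012     ]
plate [0.56961625 0.22356786 0.012     ]
coltop [0.66160708 0.18036835 0.195     ]
coltop [0.6537986  0.12487465 0.195     ]
coltop [0.60533976 0.13120103 0.195     ]
coltop [0.61429092 0.18628618 0.195     ]
tip tri (array([0.49298053, 0.18136127, 0.17372113]), np.float64(0.0023219934859371794)) tip plane [0.49179172 0.18133618 0.174     ]
rod [0.60091092 0.16110951 0.172     ] [0.54419414 0.17308011 0.172     ]
valley side (265.6, 187.2)
```

```bash
python3 - <<'E'
from h import *
t=cv2.imread("pics/top0.png");s=cv2.imread("pics/side0.png")
for n in("b",):
    c,a,ct=blob(t,(100,80,50),(135,255,255),(330,235,365,265));print("blue top",c,a)
    bs,a1,_=blob(s,(100,100,50),(135,255,255),(195,240,235,285));print(bs,a1,tri(bs,c))
    for lo in(150,165,180):
        f,a,ct=blob(t,(18,lo,60),(32,255,255),(320,230,365,270));e=cv2.minEnclosingCircle(ct);print(lo,f,a,e,plane("top",e[0],.034))
print("valley",plane("side",(265.6,187.2),.158))
for p in[(.434,-.012,.036),(.434,-.012,.137),(.434,-.012,.116),(.511,.178,.158)]: print(proj("top",p),proj("side",p))
b=cv2.resize(t[230:270,320:370],(750,600),interpolation=cv2.INTER_CUBIC);cv2.imwrite("pics/tc2.png",b)
b=cv2.resize(s[165:225,230:310],(800,600),interpolation=cv2.INTER_CUBIC);cv2.imwrite("pics/sc2.png",b)
E
```

```text
blue top [347.8  250.68] 75
[215.23129252 259.75510204] 294 (array([ 0.43359694, -0.01034577,  0.11918336]), np.float64(0.0013741979286584702))
150 [337.54849498 250.62876254] 299 ((339.1590881347656, 251.21022033691406), 12.290205001831055) [ 0.43396306 -0.00756636  0.034     ]
165 [341.825 246.125] 40 ((341.0, 247.0), 7.615873336791992) [ 0.44346534 -0.01191539  0.034     ]Traceback (most recent call last):
  File "<stdin>", line 7, in <module>
  File "h.py", line 17, in blob
    i=1+st[1:,4].argmax();mm=(l==i).astype(np.uint8);ct=max(cv2.findContours(mm,0,1)[0],key=cv2.contourArea)
        ~~~~~~~~~~~~~~~^^
ValueError: attempt to get argmax of an empty sequence
```

```bash
python3 - <<'E'
from h import *
t=cv2.imread("pics/top0.png");s=cv2.imread("pics/side0.png")
print("valley",plane("side",(265.6,187.2),.158))
for p in[(.434,-.010,.036),(.434,-.010,.137),(.511,.178,.158),(.489,.182,.174)]: print(proj("top",p),proj("side",p))
b=cv2.resize(t[230:270,320:370],(750,600),interpolation=cv2.INTER_CUBIC);cv2.imwrite("pics/tc2.png",b)
b=cv2.resize(s[165:225,230:310],(800,600),interpolation=cv2.INTER_CUBIC);cv2.imwrite("pics/sc2.png",b)
R=cv2.Rodrigues(arm.observe()["ee_rot"])[0];print(R.round(3))
d=np.array([.434,-.010,.281])-arm.observe()["position"];print((R.T@d*1000).round(1))
E
```

```text
valley [0.51535172 0.18640459 0.158     ]
[340.38737071 251.18777655] [218.70074928 308.63769395]
[349.40690005 250.72878152] [215.3920227  248.54092442]
[255.98592325 211.19054892] [263.36528119 188.85631974]
[253.6011528 221.6425029] [250.67259968 179.86150628]
[[ 0.931  0.366 -0.001]
 [ 0.366 -0.931  0.001]
 [-0.    -0.001 -1.   ]]
[ 400.2 -456.5  123.6]
```

View pics/tc2.png

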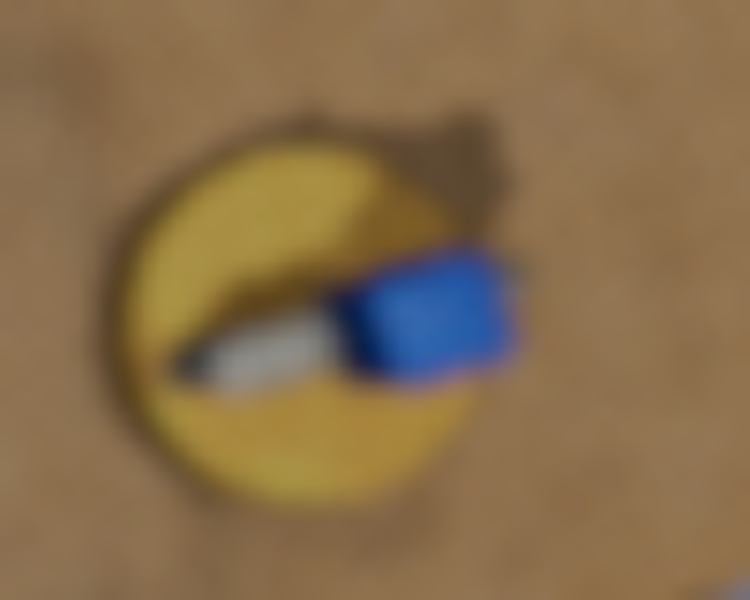

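View pics/sc2.png

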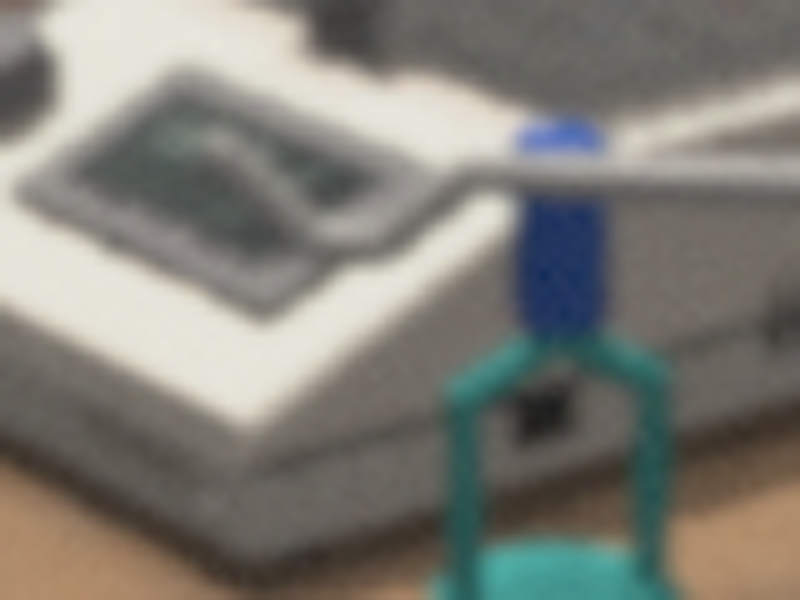

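The brass weight is the right part. Its disc is at top (340,251) and the grip top face at (349,251). Both match my estimate (0.434, -0.010) when projected back. The hook valley is at side (264.5,188.5), which puts the seat at about (0.512, 0.178). The turquoise one is left alone. Moving above the weight.

Request:
move_arm([
  [12,-14,0,0],
  [40,-46,0,0],
  [72,-82,0,0.02],
  [108,-123,0,0.04],
  [144,-164,0,0.06],
  [180,-205,0,0.08],
  [216,-247,0,0.08],
  [252,-288,0,0.08],
  [288,-329,0,0.08],
  [320,-366,0,0.08],
  [350,-400,0,0.08],
  [376,-430,0,0.08],
  [392,-448,0,0.08],
  [400,-457,0,0.08],
  [400,-457,0,0.08],
  [400,-457,0,0.08],
], grip=70, grip_force=20)

```text
clock: 2.1
position: [0.4333, -0.0109, 0.4046]
ee_rot: [3.107, 0.459, -0.001]
force: [-0.4, -0.3, 1.5]
width: 0.756
```

```bash
python3 - <<'E'
from h import *
s=arm.observe();R=cv2.Rodrigues(s["ee_rot"])[0];print(s["clock"],s["position"],s["joints"].round(2),np.degrees(np.arctan2(R[1,0],R[0,0])))
print((R.T@(np.array([.434,-.010,.281])-s["position"])*1000).round(1), s["force"])
E
```

```text
2.1 [ 0.43331433 -0.01086125  0.40459483] [ 0.25  0.15 -0.39  1.99  0.07  1.02 -1.45] 16.814693610015077
[  1.   -0.7 123.6] [-0.39122436 -0.28372388  1.48013544]
```

Request:
move_arm([
  [1,0,5,0],
  [1,0,18,0],
  [1,0,36,0],
  [1,0,56,0],
  [1,0,76,0],
  [1,0,94,0],
  [1,0,108,0],
  [1,0,117,0],
  [1,0,122,0],
  [1,0,122,0],
])

```text
clock: 3.35
position: [0.4347, -0.0096, 0.2826]
ee_rot: [3.108, 0.461, -0.0]
force: [1.2, -0.6, 0.8]
width: 0.762
```

```bash
python3 - <<'E'
from h import *
s=cv2.cvtColor(arm.get_image("side"),cv2.COLOR_RGB2BGR);print(arm.observe()["position"],arm.observe()["force"])
cv2.imwrite("pics/s1.png",cv2.resize(s[200:350,130:330],(800,600),interpolation=cv2.INTER_CUBIC))
E
```

```text
[ 0.43486419 -0.00963355  0.28292967] [-1.01308048  0.65110369 -0.50113482]
```

View pics/s1.png

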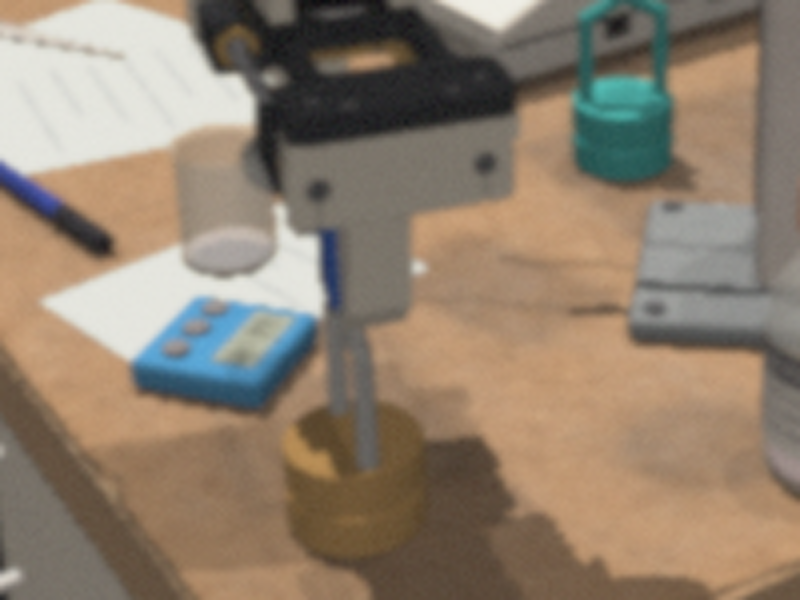

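The fingers stand on either side of the blue grip at crop (330,270), with nothing touching. Closing now, then lifting a little to weigh it.

Request:
move_arm([
  [0,0,0,0],
  [0,0,0,0],
  [0,0,0,0],
  [0,0,0,0],
  [0,0,0,0],
  [0,0,0,0],
], grip=0, grip_force=20)

```text
clock: 4.15
position: [0.4347, -0.0096, 0.2827]
ee_rot: [-3.107, -0.461, -0.0]
force: [-0.6, -0.3, -1.1]
width: 0.194
```

```bash
python3 - <<'E'
from h import *
s=arm.observe();print(s["width"]*91.8,s["position"],s["force"],s["ft_torque"])
E
```

```text
17.83105171214444 [ 0.4347209  -0.00958098  0.28269705] [-0.56687771 -0.3162307  -1.13862125] [ 0.0687948  -0.1128189   0.01957825]
```

The jaws read 17.8 mm, so the grip is held across its 18 mm side (y). Lifting.

Request:
move_arm([
  [0,0,-2,0],
  [0,0,-6,0],
  [0,0,-13,0],
  [0,0,-22,0],
  [0,0,-34,0],
  [0,0,-47,0],
  [0,0,-60,0],
  [0,0,-73,0],
  [0,0,-85,0],
  [0,0,-95,0],
  [0,0,-102,0],
  [0,0,-107,0],
  [0,0,-110,0],
  [0,0,-110,0],
  [0,0,-110,0],
  [0,0,-110,0],
], grip_force=30)

```text
clock: 6.15
position: [0.4347, -0.0097, 0.3925]
ee_rot: [-3.108, -0.461, 0.001]
force: [0.0, -0.1, -3.9]
width: 0.194
```

```bash
python3 - <<'E'
from h import *
im=[]
f=[]
for i in range(4):
    t=arm.get_image("side" if i<2 else "top");f.append(arm.observe()["force"]);im.append(t)
print(np.array(f))
s=arm.observe();R=cv2.Rodrigues(s["ee_rot"])[0];p=s["position"];print(p,np.degrees(np.arctan2(R[1,0],R[0,0])),s["joints"].round(2))
cv2.imwrite("pics/s2.png",cv2.cvtColor(im[1],cv2.COLOR_RGB2BGR));cv2.imwrite("pics/t2.png",cv2.cvtColor(im[3],cv2.COLOR_RGB2BGR))
u=np.array([-.983,.181,0])
seat=np.array([.512,.178,0])
for d in(.08,0):
    q=seat+u*d; q[2]=p[2]; print("target",q,(R.T@(q-p)*1000).round(1))
E
```

```text
[[-0.76363003  0.49310583 -4.14383852]
 [-0.22680067 -0.52127881 -3.99181903]
 [ 0.14534813 -0.32705674 -4.18985042]
 [ 0.09587979 -0.29234682 -4.10946197]]
[ 0.43470918 -0.00965756  0.39266331] 16.88657062271746 [ 0.25  0.17 -0.39  2.    0.08  0.99 -1.46]
target [0.43336    0.19248    0.39266331] [  57.4 -193.8   -0. ]
target [0.512      0.178      0.39266331] [ 128.5 -157.1   -0. ]
```

View pics/s2.png

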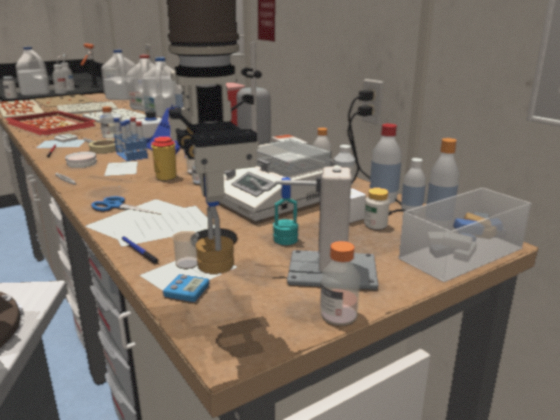

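The weight reads about 4.1 N, so I expect a sag of about 37 mm. Moving to 80 mm in front of the seat, turned to the hook axis.

Request:
move_arm([
  [1,-3,0,0.01],
  [4,-12,1,0.03],
  [8,-28,2,0.07],
  [15,-50,3,0.12],
  [22,-75,4,0.18],
  [30,-101,5,0.25],
  [37,-126,6,0.31],
  [44,-149,6,0.37],
  [50,-168,6,0.42],
  [54,-182,6,0.45],
  [56,-190,6,0.47],
  [57,-194,6,0.476],
  [57,-194,6,0.476],
  [57,-194,6,0.476],
])

```text
clock: 8.1
position: [0.433, 0.1921, 0.3867]
ee_rot: [3.128, -0.285, -0.0]
force: [0.4, -0.4, -4.5]
width: 0.193
```

```bash
python3 - <<'E'
from h import *
t=arm.get_image("top");i=arm.get_image("side")
s=arm.observe();R=cv2.Rodrigues(s["ee_rot"])[0];p=s["position"];print(s["clock"],p,np.degrees(np.arctan2(R[1,0],R[0,0])),s["force"])
i=i[:,:,::-1];cv2.imwrite("pics/s3.png",cv2.resize(i[120:270,190:390],(800,600),interpolation=cv2.INTER_CUBIC));cv2.imwrite("pics/t3.png",t[:,:,::-1])
q=np.array([.512,.178,p[2]]);print((R.T@(q-p)*1000).round(1))
E
```

```text
8.2 [0.43296718 0.19212615 0.38670561] -10.415712575288978 [-0.85974788 -0.60337941 -3.92606101]
[80.3 -0.4  0. ]
```

View pics/s3.png

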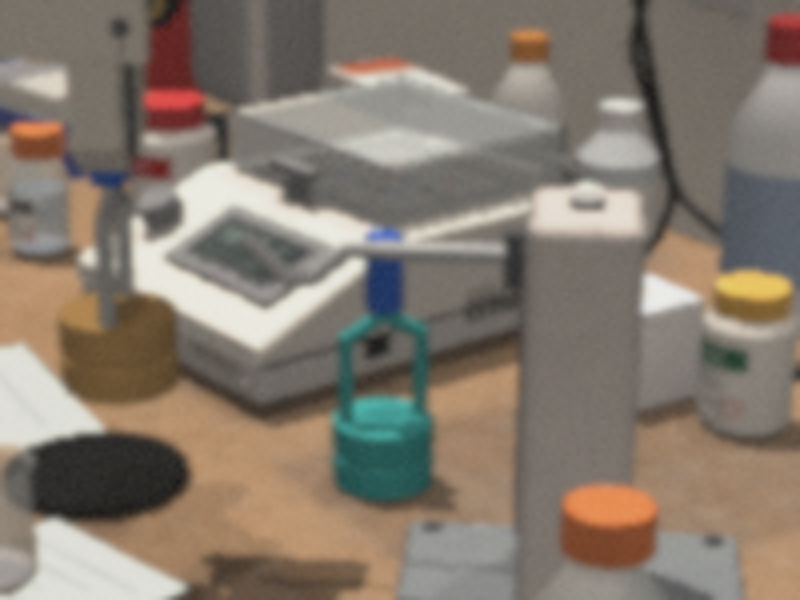

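View pics/t3.png

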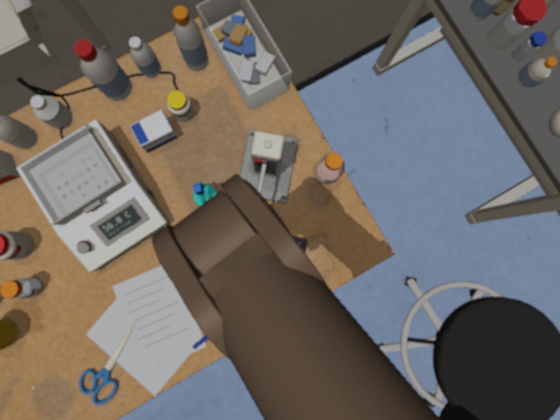

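```bash
python3 - <<'E'
from h import *
w=np.array([.433,.1921,0]);ux=np.array([.983,-.181,0]);uy=np.array([-.181,-.983,0])
P=lambda q:((proj("side",q)-[190,120])*4).round(1)
b=.3867-.159-.006-.116
print("disc mid",P(w+[0,0,b+.018]),"disc L/R",P(w-ux*.027+[0,0,b+.018]),P(w+ux*.027+[0,0,b+.018]))
print("near upright base",P(w+uy*.02+[0,0,b+.036]),"top",P(w+uy*.02+[0,0,b+.08]))
print("far",P(w-uy*.02+[0,0,b+.06]),"bail",P(w+[0,0,b+.093]),"gripbottom",P(w+[0,0,b+.095]))
s=np.array([.512,.178,.158]);print("valley",P(s),P(s+ux*.005),P(s-[0,0,.004]),P(s-ux*.022+[0,0,.016]),P(s+ux*.022+[0,0,.014]))
E
```

```text
disc mid [121.1 340.7] disc L/R [ 62.9 338.3] [179.7 343. ]
near upright base [109.4 319.3] top [104.5 224.3]
far [126.5 238.6] bail [113.3 181.9] gripbottom [113.1 177.5]
valley [295.7 275.4] [306.9 275.8] [295.8 283.9] [245.8 239.4] [345.  247.1]
```

The weight and the hook agree with the model to about 1 mm (disc crop x 58–178, valley crop (298,274)). Sliding the bail over the hook by 82 mm.

Request:
move_arm([
  [1,0,0,0],
  [4,0,0,0],
  [9,0,0,0],
  [16,0,0,0],
  [24,0,0,0],
  [32,0,0,0],
  [40,0,0,0],
  [48,0,0,0],
  [56,0,0,0],
  [63,0,0,0],
  [70,0,0,0],
  [76,0,0,0],
  [80,0,0,0],
  [82,0,0,0],
  [82,0,0,0],
])

```text
clock: 10.07
position: [0.5136, 0.1778, 0.3867]
ee_rot: [3.129, -0.284, -0.0]
force: [0.2, 0.8, -4.0]
width: 0.192
```

```bash
python3 - <<'E'
from h import *
i=arm.get_image("side")
s=arm.observe();print(s["clock"],s["position"],s["force"])
i=i[:,:,::-1];cv2.imwrite("pics/s4.png",cv2.resize(i[150:240,220:340],(800,600),interpolation=cv2.INTER_CUBIC))
E
```

```text
10.125 [0.51344561 0.17783154 0.38671134] [-0.17135662 -0.22446907 -3.77249752]
```

View pics/s4.png

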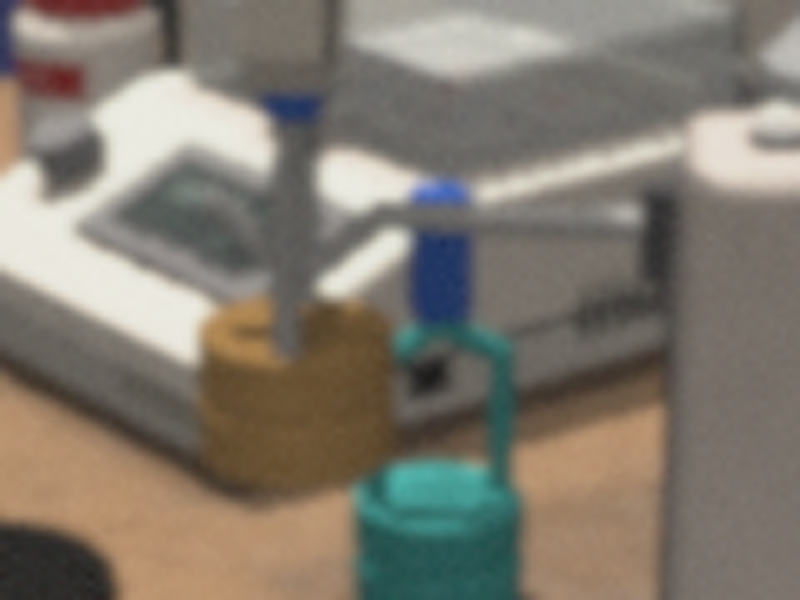

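The weight sits over the valley, with the hook tip showing in front at crop (215,200) and nothing touching. Lowering.

Request:
move_arm([
  [0,0,1,0],
  [0,0,4,0],
  [0,0,8,0],
  [0,0,12,0],
  [0,0,16,0],
  [0,0,20,0],
  [0,0,23,0],
  [0,0,25,0],
  [0,0,26,0],
  [0,0,27,0],
  [0,0,28,0],
  [0,0,29,0],
  [0,0,30,0],
  [0,0,31,0],
  [0,0,32,0],
  [0,0,33,0],
  [0,0,34,0],
  [0,0,35,0],
  [0,0,36,0],
  [0,0,37,0],
])

```text
clock: 12.62
position: [0.5136, 0.1778, 0.3497]
ee_rot: [3.129, -0.284, 0.0]
force: [0.5, 0.4, -3.0]
width: 0.196
```

```bash
python3 - <<'E'
from h import *
F=[]
for k in range(2):
    i=arm.get_image("side");F.append(arm.observe()["force"])
s=arm.observe();print(s["clock"],s["position"],np.array(F),s["ft_torque"])
i=i[:,:,::-1];cv2.imwrite("pics/s5.png",cv2.resize(i[150:240,220:340],(800,600),interpolation=cv2.INTER_CUBIC))
E
```

```text
12.725 [0.51357106 0.17776965 0.3496136 ] [[-0.35112726  0.38735558 -3.71231078]
 [ 0.98660497 -0.26946111 -2.64309413]] [ 0.03516447  0.01064889 -0.03679876]
```

View pics/s5.png

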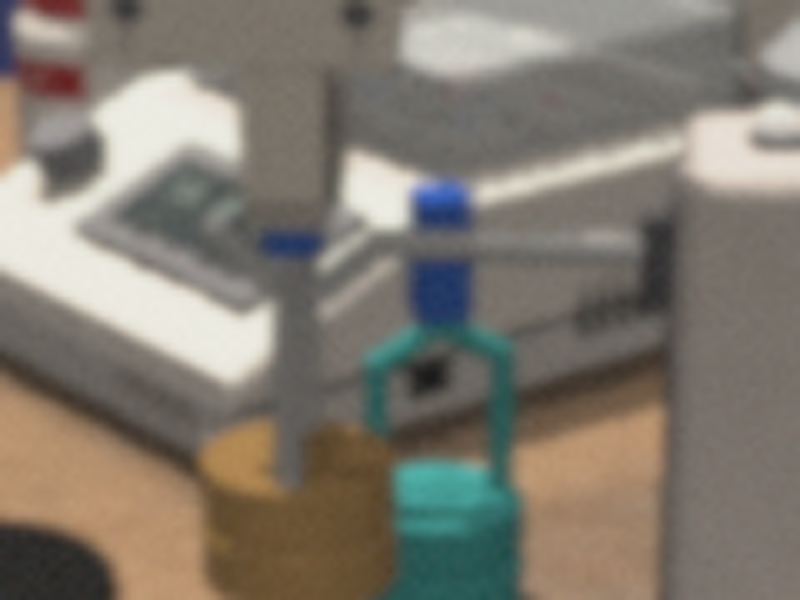

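The hook rod has dropped from crop y=213 to 243, which is about 6 mm, and the measured load is falling. So the bail is seated. Continuing slowly.

Request:
move_arm([
  [0,0,1,0],
  [0,0,2,0],
  [0,0,3,0],
  [0,0,4,0],
  [0,0,5,0],
  [0,0,6,0],
  [0,0,7,0],
  [0,0,8,0],
  [0,0,9,0],
  [0,0,10,0],
  [0,0,11,0],
  [0,0,12,0],
  [0,0,13,0],
  [0,0,14,0],
  [0,0,15,0],
  [0,0,16,0],
  [0,0,17,0],
  [0,0,18,0],
  [0,0,19,0],
  [0,0,20,0],
])

```text
clock: 15.22
position: [0.5136, 0.1778, 0.3297]
ee_rot: [3.129, -0.284, 0.0]
force: [0.9, 0.1, -1.4]
width: 0.195
```

```bash
python3 - <<'E'
from h import *
F=[]
for k in range(6):
    i=arm.get_image("side");F.append(arm.observe()["force"])
s=arm.observe();print(s["clock"],s["position"],np.array(F).mean(0),np.array(F)[:,2],s["ft_torque"])
i=i[:,:,::-1];cv2.imwrite("pics/s6.png",cv2.resize(i[170:260,220:340],(800,600),interpolation=cv2.INTER_CUBIC))
E
```

```text
15.525 [0.51358357 0.17776553 0.32976806] [ 0.33505112 -0.07901627 -1.31102502] [-1.04169809 -1.75945904 -0.9111713  -1.41663836 -0.78087208 -1.95631126] [ 0.0662205  -0.0538842  -0.04140736]
```

View pics/s6.png

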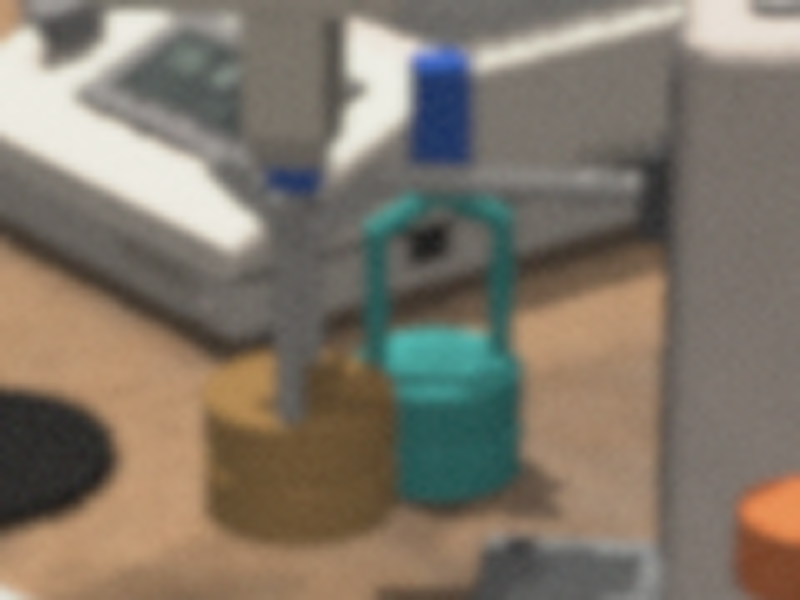

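Request:
move_arm([
  [0,0,1,0],
  [0,0,2,0],
  [0,0,3,0],
  [0,0,4,0],
  [0,0,5,0],
  [0,0,6,0],
  [0,0,7,0],
  [0,0,8,0],
  [0,0,8.6,0],
  [0,0,9,0],
  [0,0,9,0],
  [0,0,9,0],
])

```text
clock: 17.02
position: [0.5136, 0.1777, 0.3207]
ee_rot: [3.129, -0.284, 0.0]
force: [0.9, 0.2, -0.3]
width: 0.195
```

```bash
python3 - <<'E'
from h import *
F=[];T=[]
for k in range(36):
    i=arm.get_image("side");s=arm.observe();F.append(s["force"])
F=np.array(F);print(s["clock"],s["position"],F.mean(0),F.std(0)/6)
E
```

```text
18.825 [0.51357653 0.17776909 0.32071468] [ 0.53652852  0.10779417 -0.26415593] [0.09082213 0.08089115 0.09121849]
```

About 0.26 N is left, so 2.6 mm more.

Request:
move_arm([
  [0,0,0.4,0],
  [0,0,0.8,0],
  [0,0,1.2,0],
  [0,0,1.6,0],
  [0,0,2,0],
  [0,0,2.3,0],
  [0,0,2.6,0],
  [0,0,2.6,0],
  [0,0,2.6,0],
])

```text
clock: 19.95
position: [0.5136, 0.1777, 0.3181]
ee_rot: [3.129, -0.284, 0.0]
force: [1.1, 0.3, -0.1]
width: 0.196
```

```bash
python3 - <<'E'
from h import *
F=[];T=[]
for k in range(36):
    i=arm.get_image("side");s=arm.observe();F.append(s["force"])
F=np.array(F);print(s["clock"],s["position"],F.mean(0),F.std(0)/6,s["width"]*91.8)
i=i[:,:,::-1];cv2.imwrite("pics/s7.png",i);cv2.imwrite("pics/s7c.png",cv2.resize(i[170:260,220:340],(800,600),interpolation=cv2.INTER_CUBIC))
E
```

```text
21.75 [0.51356139 0.17775561 0.31809793] [0.28037041 0.16178281 0.07962717] [0.08917531 0.0663344  0.07996472] 18.12816562947423
```

View pics/s7c.png

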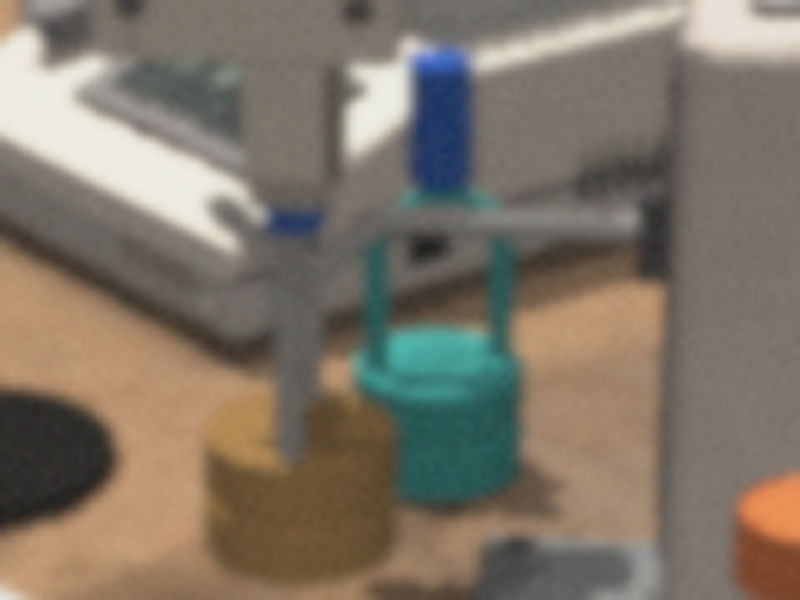

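The wrist force is now 0.08 ± 0.08 N, so the spring carries the weight. I'll ease the grip and open in small steps.

Request:
move_arm([
  [0,0,0,0],
  [0,0,0,0],
], grip=17, grip_force=3)

```text
clock: 22.0
position: [0.5136, 0.1778, 0.3181]
ee_rot: [3.129, -0.284, 0.0]
force: [0.4, 0.9, 0.5]
width: 0.197
```

Request:
move_arm([
  [0,0,0,0],
  [0,0,0,0],
], grip=19)

```text
clock: 22.25
position: [0.5135, 0.1777, 0.3181]
ee_rot: [3.128, -0.284, -0.0]
force: [0.3, 0.6, -0.0]
width: 0.209
```

Request:
move_arm([
  [0,0,0,0],
  [0,0,0,0],
], grip=22)

```text
clock: 22.5
position: [0.5136, 0.1778, 0.3181]
ee_rot: [3.129, -0.284, 0.0]
force: [-0.4, -0.2, -0.8]
width: 0.245
```

Request:
move_arm([
  [0,0,0,0],
  [0,0,0,0],
  [0,0,0,0],
  [0,0,0,0],
], grip=40)

```text
clock: 23.0
position: [0.5136, 0.1777, 0.3181]
ee_rot: [3.129, -0.285, -0.0]
force: [-0.1, 0.6, -0.8]
width: 0.434
```

```bash
python3 - <<'E'
from h import *
F=[];I=[]
for k in range(10):
    i=arm.get_image("side");s=arm.observe();F.append(s["force"]);I.append(i[:,:,::-1])
    c,a,_=blob(np.ascontiguousarray(I[-1]),(12,90,50),(28,255,150),(240,220,290,262));print(c.round(2),end=" ")
F=np.array(F);print(s["clock"],F.mean(0),s["width"]*91.8)
cv2.imwrite("pics/s8c.png",cv2.resize(I[-1][170:260,220:340],(800,600),interpolation=cv2.INTER_CUBIC))
print(np.abs(I[0].astype(int)-I[-1]).mean((0,1)), np.abs(I[0][190:260,235:290].astype(int)-I[-1][190:260,235:290]).mean())
E
```

```text
[264.69 247.22] [264.82 247.27] [265.2  247.26] [265.31 247.43] [264.9  247.44] [264.83 247.37] [265.4  247.34] [265.23 247.44] [265.23 247.26] [264.84 247.4 ] 23.5 [-0.19667684  0.15009763 -0.19565233] 40.187084005577184
[1.62317177 1.60817602 1.52903486] 1.590995670995671
```

View pics/s8c.png

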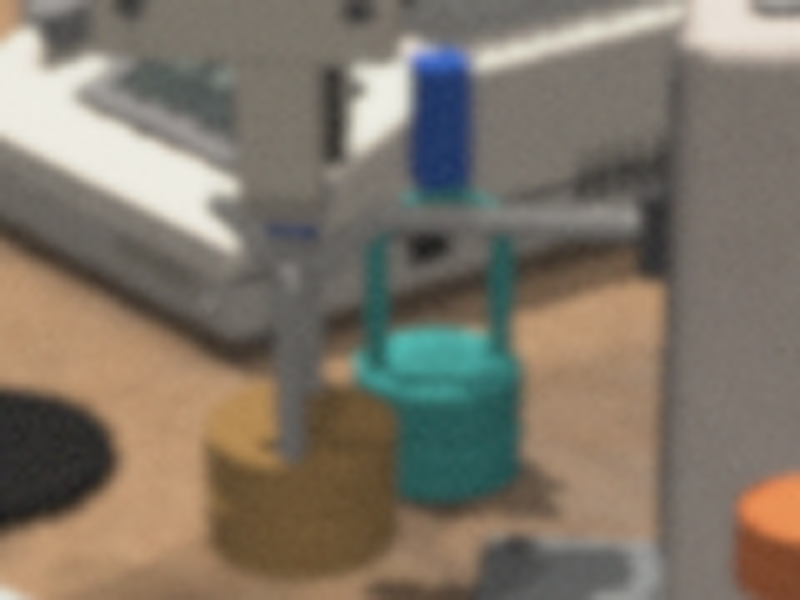

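The weight hangs freely. The fingers are 40 mm apart and the disc at crop (300,480) is steady to 0.3 px. Leaving it to settle for 4 s.

Request:
move_arm([
  [0,0,0,0],
  [0,0,0,0],
  [0,0,0,0],
  [0,0,0,0],
  [0,0,0,0],
  [0,0,0,0],
  [0,0,0,0],
  [0,0,0,0],
  [0,0,0,0],
  [0,0,0,0],
  [0,0,0,0],
  [0,0,0,0],
  [0,0,0,0],
  [0,0,0,0],
  [0,0,0,0],
  [0,0,0,0],
  [0,0,0,0],
  [0,0,0,0],
  [0,0,0,0],
  [0,0,0,0],
])

```text
clock: 26.0
position: [0.5136, 0.1778, 0.3181]
ee_rot: [3.129, -0.284, -0.0]
force: [-0.4, 0.2, 0.5]
width: 0.436
```

```bash
python3 - <<'E'
from h import *
I=[]
for k in range(30):
    i=np.ascontiguousarray(arm.get_image("side")[:,:,::-1]);I.append(i)
C=np.array([blob(i,(12,90,50),(28,255,150),(240,220,290,262))[0] for i in I]);print(C.mean(0),C.std(0),C[:10].mean(0)-C[-10:].mean(0))
print(arm.observe()["clock"])
E
```

```text
[265.01742373 247.32246167] [0.2717687  0.05789422] [ 0.00868984 -0.00379617]
27.5
```

It is still: the mean shifted less than 0.01 px over 1.5 s. Re-gripping softly, then firmly.

Request:
move_arm([
  [0,0,0,0],
  [0,0,0,0],
  [0,0,0,0],
  [0,0,0,0],
], grip=20, grip_force=5)

```text
clock: 28.0
position: [0.5136, 0.1778, 0.3181]
ee_rot: [3.129, -0.284, -0.0]
force: [0.2, -0.6, -0.6]
width: 0.215
```

Request:
move_arm([
  [0,0,0,0],
  [0,0,0,0],
  [0,0,0,0],
], grip=0)

```text
clock: 28.38
position: [0.5136, 0.1782, 0.3183]
ee_rot: [-3.128, 0.284, -0.001]
force: [0.6, 2.4, -0.7]
width: 0.196
```

Request:
move_arm([
  [0,0,0,0],
  [0,0,0,0],
  [0,0,0,0],
], grip_force=30)

```text
clock: 28.75
position: [0.5136, 0.1781, 0.3182]
ee_rot: [-3.128, 0.284, -0.0]
force: [0.3, 4.3, -0.8]
width: 0.196
```

Request:
move_arm([
  [0,-0.3,-0.3,0],
  [0,-0.5,-1,0],
  [0,-0.7,-2,0],
  [0,-0.7,-3,0],
  [0,-0.7,-4,0],
  [0,-0.7,-5,0],
  [0,-0.7,-6,0],
  [0,-0.7,-7,0],
  [0,-0.7,-8,0],
  [0,-0.7,-9,0],
  [0,-0.7,-10,0],
  [0,-0.7,-11,0],
  [0,-0.7,-12,0],
  [0,-0.7,-13,0],
  [0,-0.7,-14,0],
  [0,-0.7,-15,0],
  [0,-0.7,-16,0],
  [0,-0.7,-17,0],
  [0,-0.7,-18,0],
  [0,-0.7,-19,0],
])

```text
clock: 31.25
position: [0.5137, 0.1784, 0.3371]
ee_rot: [3.129, -0.284, -0.0]
force: [0.3, 1.7, -1.9]
width: 0.194
```

Request:
move_arm([
  [0,0,-1,0],
  [0,0,-2,0],
  [0,0,-3,0],
  [0,0,-4,0],
  [0,0,-5,0],
  [0,0,-6,0],
  [0,0,-7,0],
  [0,0,-8,0],
  [0,0,-9,0],
  [0,0,-10,0],
  [0,0,-11,0],
  [0,0,-12,0],
  [0,0,-13,0],
  [0,0,-14,0],
  [0,0,-15,0],
  [0,0,-16,0],
  [0,0,-17,0],
  [0,0,-18,0],
  [0,0,-19,0],
  [0,0,-20,0],
])

```text
clock: 33.75
position: [0.5136, 0.1783, 0.3571]
ee_rot: [3.128, -0.284, -0.0]
force: [-0.0, 0.1, -4.0]
width: 0.194
```

```bash
python3 - <<'E'
from h import *
F=[]
for k in range(4):
    i=np.ascontiguousarray(arm.get_image("side")[:,:,::-1]);F.append(arm.observe()["force"])
s=arm.observe();print(s["clock"],s["position"],np.mean(F,0),s["width"]*91.8)
cv2.imwrite("pics/s9c.png",cv2.resize(i[150:240,220:340],(800,600),interpolation=cv2.INTER_CUBIC))
E
```

```text
33.95 [0.51363534 0.17825743 0.35698707] [-0.23628104  0.02334409 -4.11865278] 18.122146956534902
```

View pics/s9c.png

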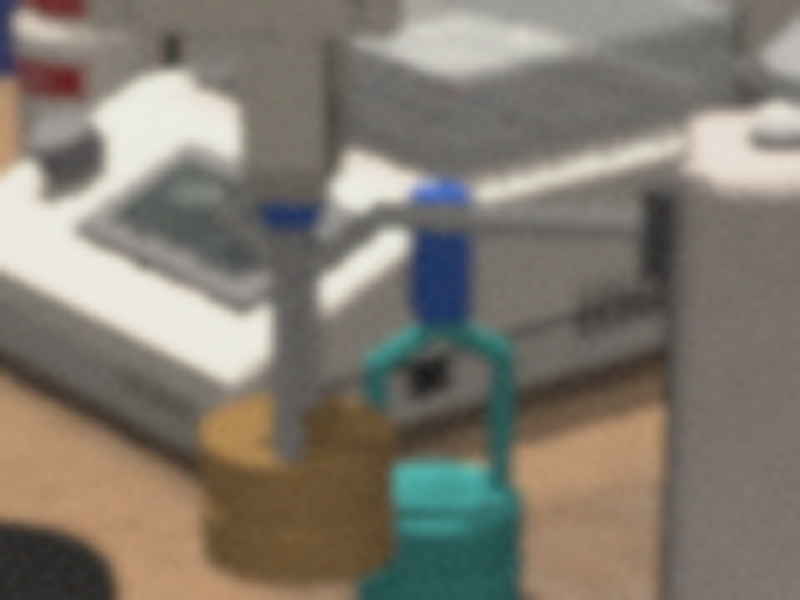

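The full weight (4.1 N) is back in the gripper and the hook is at its upper stop (rod crop y=213). Clearing the hook and backing out.

Request:
move_arm([
  [0,0,-1,0],
  [0,0,-3,0],
  [0,0,-6,0],
  [0,0,-10,0],
  [0,0,-15,0],
  [0,0,-20,0],
  [0,0,-24,0],
  [0,0,-27,0],
  [0,0,-29,0],
  [0,0,-30,0],
  [0,0,-30,0],
])

```text
clock: 35.33
position: [0.5137, 0.1785, 0.3871]
ee_rot: [3.129, -0.284, -0.0]
force: [0.0, 0.3, -4.2]
width: 0.197
```

Request:
move_arm([
  [-1,0,0,0],
  [-4,0,0,0],
  [-9,0,0,0],
  [-16,0,0,0],
  [-24,0,0,0],
  [-32,0,0,0],
  [-40,0,0,0],
  [-48,0,0,0],
  [-56,0,0,0],
  [-64,0,0,0],
  [-71,0,0,0],
  [-77,0,0,0],
  [-82,0,0,0],
  [-84,0,0,0],
  [-85,0,0,0],
  [-85,0,0,0],
])

```text
clock: 37.33
position: [0.4302, 0.1937, 0.3871]
ee_rot: [3.129, -0.285, 0.0]
force: [0.3, -0.3, -4.1]
width: 0.191
```

```bash
python3 - <<'E'
from h import *
i=arm.get_image("side")[:,:,::-1];cv2.imwrite("pics/s10.png",i)
s=arm.observe();R=cv2.Rodrigues(s["ee_rot"])[0];p=s["position"];print(s["clock"],p,s["force"],s["joints"].round(2))
t=cv2.imread("pics/top0.png")
m,a,c=blob(t,(0,0,0),(180,255,70),(170,230,230,290));e=cv2.fitEllipse(c);print(e,plane("top",e[0],.006),m)
im=cv2.imread("pics/side0.png");m,a,c=blob(im,(0,0,0),(180,255,50),(180,222,245,260));print("side",m,a,cv2.boundingRect(c),plane("side",m,.006),proj("side",(.4096,.3102,.006)))
ux=R[:,0]
q=np.array([.4096,.3102,p[2]])+.001*ux; q[2]=.2867-.004;print(q,(R.T@(q-p)*1000).round(1))
E
```

```text
37.375 [0.43023824 0.19372171 0.38710191] [-0.62105974 -0.24835941 -4.01743452] [-0.16  0.24 -0.45  1.93  0.13  1.   -2.42]
((200.14242553710938, 261.6256103515625), (40.563419342041016, 41.684085845947266), 48.3725700378418) [0.40972813 0.30993749 0.006     ] [200.13852814 261.63131313]
side [215.94871795 238.27472527] 546 (199, 230, 37, 19) [0.41460482 0.30160581 0.006     ] [213.75356057 236.60546449]
[0.41058358 0.31001952 0.2827    ] [ -40.3 -110.8  104.4]
```

View pics/s10.png

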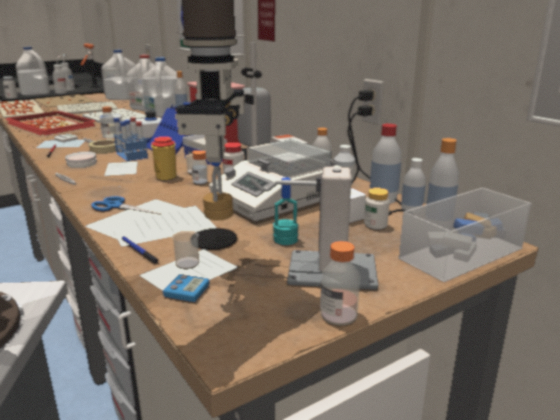

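The weight is clear of the hook, and no bystander has moved. Carrying it to the mat. The top-view mat centre is (0.410, 0.310), and I twist back to keep joint 7 well inside its range.

Request:
move_arm([
  [-1,-3,0,-0.02],
  [-4,-10,0,-0.06],
  [-8,-22,0,-0.11],
  [-14,-38,0,-0.17],
  [-20,-55,0,-0.23],
  [-26,-72,0,-0.29],
  [-32,-88,0,-0.34],
  [-36,-100,0,-0.38],
  [-39,-107,0,-0.4],
  [-40,-110,0,-0.4],
  [-40,-110,4,-0.4],
  [-40,-110,12,-0.4],
  [-40,-110,24,-0.4],
  [-40,-110,38,-0.4],
  [-40,-110,52,-0.4],
  [-40,-110,65,-0.4],
  [-40,-110,75,-0.4],
  [-40,-110,82,-0.4],
  [-40,-110,85,-0.4],
  [-40,-110,85,-0.4],
])

```text
clock: 39.88
position: [0.4106, 0.3092, 0.3021]
ee_rot: [3.123, 0.343, 0.0]
force: [0.0, -0.3, -4.4]
width: 0.195
```

```bash
python3 - <<'E'
from h import *
i=arm.get_image("side")[:,:,::-1];cv2.imwrite("pics/s11.png",cv2.resize(i[180:270,150:270],(800,600),interpolation=cv2.INTER_CUBIC))
s=arm.observe();p=s["position"];print(s["clock"],p,s["force"],s["joints"].round(2))
f=np.array([p[0]-.001,p[1],p[2]-.2823])
S=lambda q:((proj("side",q)-[150,180])*800/120).round(0)
print("foot",S(f),S(f-[.027,0,0]),S(f+[.027,0,0]),"mat",S((.4096,.3102,.006)),S((.3596,.3102,.006)),S((.4596,.3102,.006)),S((.4096,.2602,.006)),S((.4096,.3602,.006)))
E
```

```text
39.925 [0.41064105 0.30930343 0.30233822] [-0.20534962 -0.56063617 -4.33294027] [-0.35  0.43 -0.53  1.93  0.28  0.85 -2.38]
foot [423. 338.] [337. 341.] [509. 336.] mat [425. 377.] [266. 382.] [583. 372.] [417. 448.] [432. 313.]
```

View pics/s11.png

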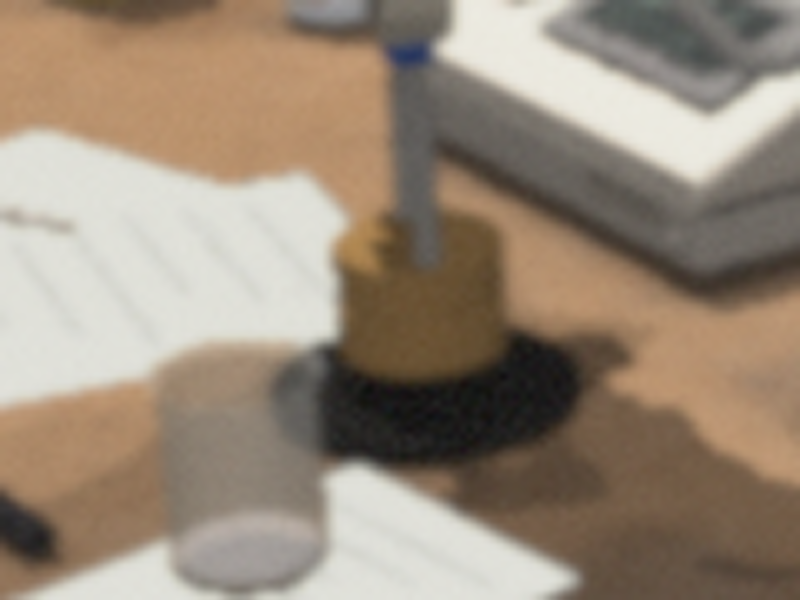

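The weight is centred above the mat. The disc spans crop x 338–505 (centre 421), and the mat spans 270–582 (centre 426). Lowering slowly to contact.

Request:
move_arm([
  [0,0,1.5,0],
  [0,0,3,0],
  [0,0,4.5,0],
  [0,0,6,0],
  [0,0,7.5,0],
  [0,0,8.5,0],
  [0,0,9.5,0],
  [0,0,10,0],
  [0,0,10.5,0],
  [0,0,11,0],
  [0,0,11.5,0],
  [0,0,12,0],
  [0,0,12.5,0],
  [0,0,12.5,0],
])

```text
clock: 41.68
position: [0.4106, 0.3092, 0.2896]
ee_rot: [3.123, 0.343, -0.0]
force: [0.2, -0.4, -4.5]
width: 0.197
```

```bash
python3 - <<'E'
from h import *
F=[]
for k in range(6):
    i=arm.get_image("side")[:,:,::-1];F.append(arm.observe()["force"])
s=arm.observe();print(s["clock"],s["position"],np.mean(F,0))
E
```

```text
41.975 [0.41059485 0.30919847 0.28962654] [ 0.13059268  0.16245314 -4.16478388]
```

Not touching yet. Going on in fine steps.

Request:
move_arm([
  [0,0,0.3,0],
  [0,0,0.6,0],
  [0,0,0.9,0],
  [0,0,1.2,0],
  [0,0,1.2,0],
  [0,0,1.2,0],
])

```text
clock: 42.72
position: [0.4106, 0.3092, 0.2885]
ee_rot: [-3.123, -0.343, -0.0]
force: [-0.6, -0.8, -2.3]
width: 0.194
```

```bash
python3 - <<'E'
from h import *
F=[]
for k in range(6):
    i=arm.get_image("side")[:,:,::-1];F.append(arm.observe()["force"])
s=arm.observe();print(s["clock"],s["position"],np.mean(F,0))
E
```

```text
43.025 [0.41058526 0.30922922 0.28847909] [-0.75600134 -0.66227708 -0.48403974]
```

Contact: only about 0.5 N is still carried by the arm. I'll lower 0.2 mm more and release softly.

Request:
move_arm([
  [0,0,0.2,0],
  [0,0,0.2,0],
  [0,0,0.2,0],
])

```text
clock: 43.4
position: [0.4106, 0.3093, 0.2885]
ee_rot: [-3.123, -0.343, -0.001]
force: [-2.0, -1.2, 5.2]
width: 0.196
```

Request:
move_arm([
  [0,0,0,0],
  [0,0,0,0],
], grip=17, grip_force=3)

```text
clock: 43.65
position: [0.4107, 0.3093, 0.2884]
ee_rot: [-3.123, -0.343, -0.001]
force: [-1.5, -0.2, 4.6]
width: 0.198
```

Request:
move_arm([
  [0,0,0,0],
  [0,0,0,0],
], grip=20)

```text
clock: 43.9
position: [0.4106, 0.3091, 0.288]
ee_rot: [3.123, 0.343, -0.0]
force: [-0.1, -0.4, 0.4]
width: 0.221
```

Request:
move_arm([
  [0,0,0,0],
  [0,0,0,0],
  [0,0,0,0],
  [0,0,0,0],
  [0,0,0,0],
], grip=50)

```text
clock: 44.52
position: [0.4106, 0.3092, 0.2882]
ee_rot: [3.123, 0.343, 0.0]
force: [0.0, 0.6, 0.4]
width: 0.544
```

Request:
move_arm([
  [0,0,-3,0],
  [0,0,-10,0],
  [0,0,-20,0],
  [0,0,-32,0],
  [0,0,-46,0],
  [0,0,-60,0],
  [0,0,-75,0],
  [0,0,-90,0],
  [0,0,-105,0],
  [0,0,-118,0],
  [0,0,-125,0],
  [0,0,-125,0],
])

```text
clock: 46.02
position: [0.4106, 0.3092, 0.4136]
ee_rot: [-3.123, -0.343, -0.001]
force: [-0.4, -0.1, 0.1]
width: 0.541
```

```bash
python3 - <<'E'
from h import *
i=arm.get_image("side")[:,:,::-1];t=arm.get_image("top")[:,:,::-1];cv2.imwrite("pics/s12.png",i);cv2.imwrite("pics/t12.png",t)
s=arm.observe();R=cv2.Rodrigues(s["ee_rot"])[0];p=s["position"];print(s["clock"],p,s["force"],s["width"])
print((R.T@(np.array([.43,.0,p[2]])-p)*1000).round(0),s["joints"].round(2))
E
```

```text
46.125 [0.41049818 0.30902692 0.41277255] [-0.09777301  0.69913922  0.9651907 ] 0.5445600955099835
[-48. 306.   0.] [-0.3   0.31 -0.57  1.79  0.18  1.1  -2.28]
```

View pics/s12.png

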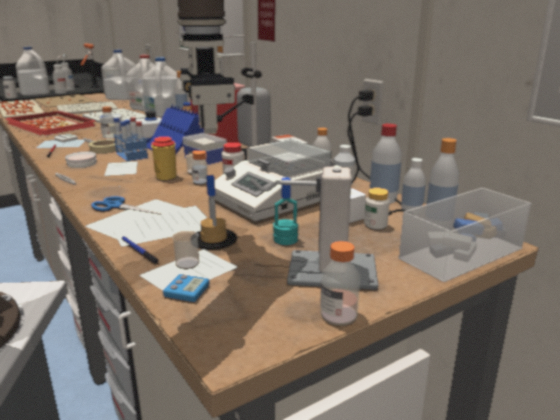

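The weight stands upright on the mat at (213,225) and the other objects are in place. Moving the arm aside for a check from above.

Request:
move_arm([
  [-2,10,0,0],
  [-6,35,0,0],
  [-12,70,0,0],
  [-18,110,0,0],
  [-24,150,0,0],
  [-31,190,0,0],
  [-37,230,0,0],
  [-42,265,0,0],
  [-46,290,0,0],
  [-48,306,0,0],
  [-48,306,0,0],
  [-48,306,0,0],
])

```text
clock: 47.62
position: [0.4299, 0.0006, 0.4131]
ee_rot: [-3.122, -0.343, 0.0]
force: [0.1, 1.1, 0.2]
width: 0.546
```

```bash
python3 - <<'E'
from h import *
t=np.ascontiguousarray(arm.get_image("top")[:,:,::-1]);t0=cv2.imread("pics/top0.png")
i=arm.get_image("side")[:,:,::-1]
cv2.imwrite("pics/t13.png",np.hstack([cv2.resize(t[220:300,160:260],(500,400),interpolation=cv2.INTER_CUBIC),cv2.resize(i[190:250,180:250],(300,400))]))
d=cv2.absdiff(t,t0).max(2);
for n,b in dict(beaker=(232,268,262,296),timer=(272,260,308,296),bottle=(312,150,348,186),scale=(238,130,300,225),turq=(190,178,222,210)).items():
    x0,y0,x1,y1=b;print(n,d[y0:y1,x0:x1].mean().round(1),d[y0:y1,x0:x1].max())
print(arm.observe()["clock"],[proj("top",(.4097,.31,z)) for z in(.006,.042)])
E
```

```text
beaker 12.8 15
timer 10.0 34
bottle 12.5 22
scale 12.0 15
turq 11.5 15
47.725 [array([200.11492111, 261.63787598]), array([197.47298171, 261.9035722 ])]
```

View pics/t13.png

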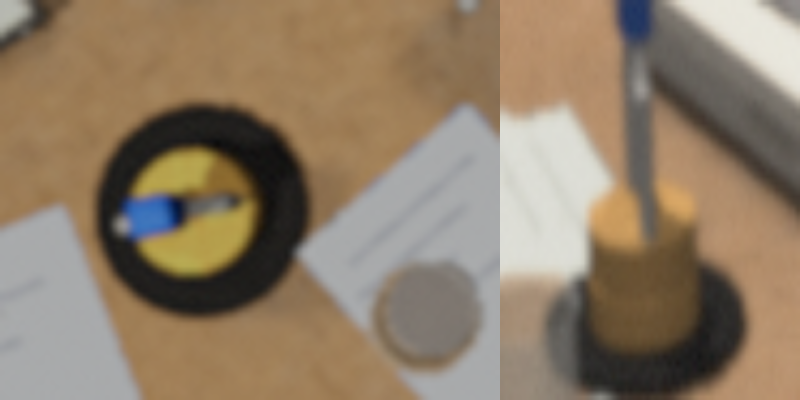

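The disc's centre in the top view is (198.4,262.2), against (197.5,261.9) for an exactly centred weight. That is about 2 mm off. The bystander areas match the first picture. Handing in.

```bash
python3 -c "
from cell import arm
print(arm.sign_off())"
```

```text
the job is handed in; nothing more can be done
None
```

The brass weight was hung on the hook, left hanging on its own until still, lifted off, and stood upright on the black mat. I handed the job in at about 48 s of the 70 s allowed.

- **Hanging:** I lowered it until the arm carried only 0.08 ± 0.08 N, then released. The hook shifted about 0.3 px (roughly 0.5 mm) on release. The sag was about 37 mm, well above the lower stop.
- **Stillness:** Five seconds after release, the disc moved less than 0.01 px on average over 1.5 s. The fingers stayed 40 mm apart around the grip, touching nothing.
- **Lifting off:** I raised it at about 8 mm/s until the hook was back at its upper stop. Closing the jaws pushed up to 4 N sideways against the hook, because the grip was slightly off-centre between them. I eased that with a 0.7 mm shift.
- **Placing:** It stands upright, within about 2 mm of the mat's centre. The last 0.2 mm pressed it onto the mat with about 5 N before I let go.
- **Bystanders:** The bottle, beaker and timer match the first pictures, and the turquoise look-alike was not touched. The arm is clear of everything.

Two measurements disagreed slightly. In the side view the mat's centre came out 5 to 9 mm from the top-view value, because the beaker partly hides the mat and its dark rim shifts the outline. I used the top view. The weight's height at contact with the hook also differed by about 2 mm between the force readings and the camera positions, so I relied on force there.

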